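# Push the plate out over the basin

## Task

With the fingertips, push the thin steel plate on the crate top back until its long side lies flush along the wooden batten, and along the batten until about a third of its length sticks out past the end of the crate where the green basin stands, so that its edge can be got hold of later. Only push it: do not pinch it, lift it or let it tip or fall, and leave everything else where it is.

Things in the scene. Friction and masses are not known exactly. Their poses are not given: they have to be found in the camera images.
- crate: Upturned wooden crate, fixed to the table, 240 (its x) x 340 (its y) mm, flat board top 100 mm above its origin. Origin: centre of its underside, on the table. A dark wooden batten 15 mm thick, standing 14 mm above the top, runs the whole length of the far (+x) side; its inner face lies at x = +105 mm in the crate's frame. The crate's two ends, at y = -170 and +170 mm in its frame, are open.
- plate: Plain steel plate lying flat on the crate top, 100 (its x) x 150 (its y) mm, 6 mm thick, 0.25 to 0.5 kg, free to slide. Origin: centre of its underside. It starts somewhat askew (up to about 12 degrees), short of the batten, wholly on the crate.
- basin: Round green plastic basin, 200 mm across the rim, 75 mm high, loose on the table beside one end of the crate (its +y or its -y end, varies), about 300 mm from the crate's centre. Origin: centre of its underside. Not to be moved.
- canister: Squat steel canister with a hinged lid, 104 mm across, 90 mm high with its knob, loose on the table beside the other end of the crate. Origin: centre of its underside. Not to be moved.
- brush: Wooden scrubbing brush, 45 (its x) x 80 (its y) x 32 mm high, loose on the crate top in a corner of its near (-x) side. Origin: centre of its underside. Not to be moved.
- soap: White bar of soap, 40 (its x) x 65 (its y) x 25 mm high, loose on the crate top in the other corner of its near (-x) side. Origin: centre of its underside. Not to be moved.
- bottle: Clear spray bottle, 68 mm across, 196 mm high, loose on the table far to the left. Origin: centre of its underside. Not to be moved.
- jar: Glass jar with steel cap, 76 mm across, 100 mm high, loose on the table far to the right. Origin: centre of its underside. Not to be moved.
- paddle: Small wooden paddle, 208 mm long along its y, 55 mm wide, 12 mm thick, lying on the table far to the right, blade away from the robot. Origin: on its underside, where handle and blade meet. Not to be moved.
Not all that is in view belongs to the job. Of the things that look like the plate, the middle-sized one is meant.

How it is judged:
By the outcome, as a careful person would: the job done as asked, in the order asked, and still so for the second after the job is handed in, with the robot touching nothing.
It also fails if it takes over 54 s, if anything falls off the work surface, if the arm or the gripper's body presses on something with over 40 N, if the wrist force passes 120 N, or if a joint passes its speed limit or range.

## Robot

A 6-joint arm with a two-finger parallel gripper is mounted at the origin on the work surface. World frame = base frame: x ahead of the robot, y to its left, z up, the work surface at z = 0. Lengths are in m, angles in rad, forces in N, time in s.
With the tool pointing down it reaches from about 0.325 to 0.775 m from the base axis. Payload 9.3 kg.
Tool frame: the origin (TCP) lies between the finger pads; the fingertips stand 19 mm ahead of it and the grasp point (between the pads) is the TCP; z points along the fingers, y is the direction in which the jaws open and shut (so a half turn about z gives the same grasp; the last joint's range is limited). The gripper opens to 85 mm and grips with 20 to 120 N. Pads are 22 mm wide; open, the fingers measure 114 mm over their backs; the gripper's body (76 mm by 85 mm) begins 54 mm behind the grasp point. The pads swing forward as they close: fully open they stand 13 mm farther back than shut.
Start: joints at [1.016, 0.259, 0.021, 1.334, 0, 1.418], TCP at [0.215, 0.506, 0.25] pointing down, gripper open.
Joint ranges: [-3.04, 3.04], [-0.91, 1.82], [-1.04, 1.36], [-1.92, 1.95], [-1.52, 1.45], [-3.14, 3.14]. Speed limits (rad/s): [2.22, 2.22, 2.79, 3.14, 3.14, 3.14].

## Interface

Orientations are given as a 3x3 rotation matrix whose columns are the frame's x, y, z axes.
In Python, from workcell import robot gives the robot as it stands. Calls block until the motion is done:
- robot.move_ptp(position, orientation): joint-space move of the TCP to a pose.
- robot.servo_line(position, orientation=None, velocity=0.15): straight line of the TCP; orientation=None keeps the orientation; velocity is the mean speed in m/s.
- robot.goto_joints(angles): joint-space move.
- robot.move_gripper(opening, grip_force=None): opening from 0.0 (shut) to 1.0 (fully open); grip_force is the grip in N (None keeps the last); returns when the fingers have stopped.
- robot.hold(seconds).
- robot.solve_ik(position, orientation): joint angles nearest the present ones, or None.
- robot.get_obs(): the state.
- robot.snapshot(name): name is "scene" or "top"; returns the picture (480x640x3 uint8, red, green, blue); there is no depth.
- robot.camera_params(name): a dict with "mtx" (3x3 intrinsics, pixels), "world_from_camera" (4x4, takes a point from camera to world coordinates). Camera axes: x right, y down, z forward; pixel columns grow to the right and rows downward; lengths in m; the calibration is good to about 2 mm. A picture is of the moment at which its call begins. camera_params takes no time and is no camera call.
A pose or a line that the arm cannot do raises robot.IKError and nothing moves.
- robot.close_job(): hands the job in, once; it reports no verdict.
The state is a dict: "time": time; "q": joint angles; "joint_vel": joint speeds; "effort": joint torques, N m; "ee_pos": TCP position; "orientation": TCP orientation; "contact_force": force on the tool from outside, world axes, zero at the start; "wrist_torque": the same for the moment, N m; "width": opening from 0.0 (shut) to 1.0 (fully open).
Only numpy, scipy, OpenCV 4.12 (cv2) and the standard library are available. Lean on these libraries where they do the work, as an engineer would, in place of code of your own. Each camera call takes 0.05 s, during which the arm holds its last target.

## Working session

There is one attempt and no reset: what is moved stays moved. The work goes in short steps, each a Python script; the robot and the scene stay as the last script left them, time stands still between calls to the robot, and variables do not carry over. Pictures are saved under pics/ and viewed, and the job is handed in when it is done.

```bash
mkdir -p pics; ls; python3 - <<'E'
from workcell import robot
import cv2
for n in("scene","top"):
    im=robot.snapshot(n); cv2.imwrite(f"pics/{n}0.png",im[:,:,::-1])
    p=robot.camera_params(n); print(n,p["mtx"].round(1).tolist(),p["world_from_camera"].round(3).tolist())
o=robot.get_obs(); print(o["time"],o["ee_pos"],o["orientation"])
E
```

```text
pics
scene [[461.2, 0.0, 328.2], [0.0, 461.2, 240.1], [0.0, 0.0, 1.0]] [[-0.837, 0.382, -0.391, 1.154], [0.547, 0.598, -0.587, 0.928], [0.009, -0.705, -0.709, 1.173], [0.0, 0.0, 0.0, 1.0]]
top [[494.5, 0.0, 317.5], [0.0, 494.5, 250.1], [0.0, 0.0, 1.0]] [[-0.01, -0.983, 0.182, 0.311], [-1.0, 0.014, 0.02, -0.007], [-0.022, -0.182, -0.983, 1.458], [0.0, 0.0, 0.0, 1.0]]
0.1 [0.21497935 0.50601109 0.24974668] [[-9.20369541e-01  3.91049294e-01 -5.98278953e-04]
 [ 3.91049718e-01  9.20369018e-01 -9.93806739e-04]
 [ 1.62009988e-04 -1.14862627e-03 -9.99999327e-01]]
```

View pics/scene0.png

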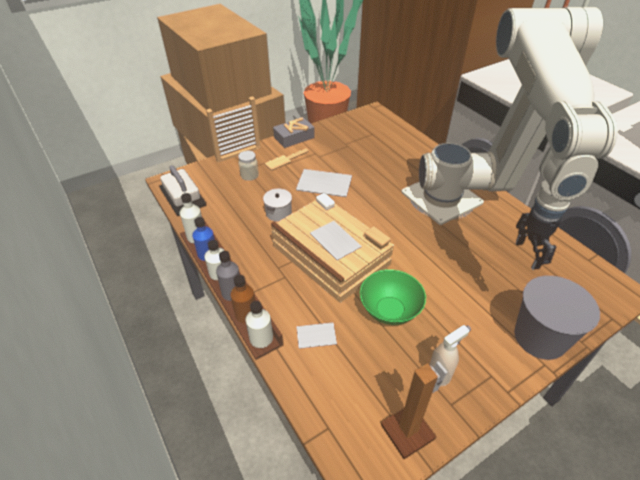

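View pics/top0.png

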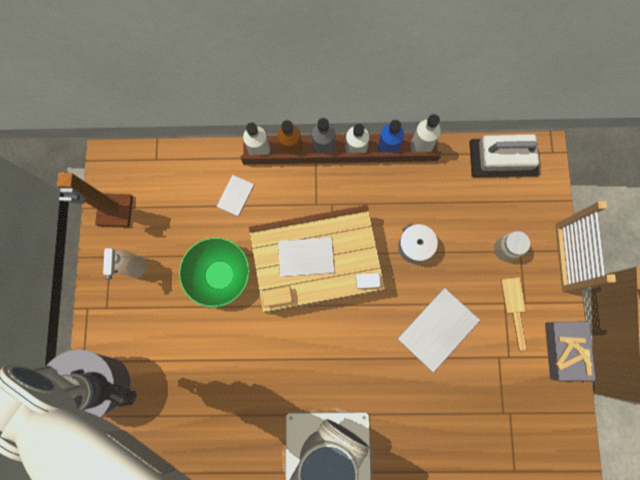

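The top view shows the plate at about (306,257) on the crate. The batten runs from (250,225) to (368,210), the basin is on the left (+y) at (214,272), the brush at (277,297) and the soap at (368,281). The larger and smaller plates lie on the table. Next I'll measure the corners.

```bash
cat > h.py <<'E'
import numpy as np, cv2
from workcell import robot
def ray(n,uv,z):
    p=robot.camera_params(n);T=p["world_from_camera"]
    d=T[:3,:3]@np.linalg.inv(p["mtx"])@np.array([uv[0],uv[1],1.]);o=T[:3,3]
    return o+d*(z-o[2])/d[2]
def proj(n,P):
    p=robot.camera_params(n);T=np.linalg.inv(p["world_from_camera"]);c=T@np.r_[P,1];u=p["mtx"]@c[:3];return u[:2]/u[2]
def plate(n,im,z=.106,roi=None):
    hsv=cv2.cvtColor(im,cv2.COLOR_RGB2HSV)
    m=((hsv[...,1]<45)&(hsv[...,2]>120)).astype(np.uint8)
    x0,y0,x1,y1=roi; mm=np.zeros_like(m); mm[y0:y1,x0:x1]=m[y0:y1,x0:x1]
    cs,_=cv2.findContours(mm,cv2.RETR_EXTERNAL,cv2.CHAIN_APPROX_NONE)
    c=max(cs,key=cv2.contourArea)[:,0,:]
    W=np.array([ray(n,q,z)[:2] for q in c])*1000
    return c,cv2.minAreaRect(W.astype(np.float32))
E
python3 - <<'E'
from h import *
for n,roi in(("top",(255,215,350,300)),("scene",(290,205,375,270))):
    im=robot.snapshot(n)
    c,r=plate(n,im,roi=roi); print(n,r,cv2.boxPoints(r).round(1).tolist())
    x0,y0,x1,y1=(160,190,400,330) if n=="top" else (250,170,450,330)
    v=im.copy(); cv2.drawContours(v,[c[:,None]],-1,(255,0,0),1)
    s=cv2.resize(im[y0:y1,x0:x1],None,fx=3.3,fy=3.3,interpolation=cv2.INTER_CUBIC)
    cv2.imwrite(f"pics/{n}1.png",s[:,:,::-1]); cv2.imwrite(f"pics/{n}1c.png",cv2.resize(v[y0:y1,x0:x1],None,fx=3.3,fy=3.3)[:,:,::-1])
E
```

```text
top ((543.6470947265625, 52.942535400390625), (100.60482788085938, 149.05963134765625), 3.387127637863159) [[489.0, 124.4000015258789], [497.79998779296875, -24.399999618530273], [598.2999877929688, -18.5], [589.5, 130.3000030517578]]
scene ((545.0938720703125, 53.737125396728516), (99.7405776977539, 150.24664306640625), 3.3311333656311035) [[490.8999938964844, 125.80000305175781], [499.70001220703125, -24.200000762939453], [599.2000122070312, -18.399999618530273], [590.5, 131.60000610351562]]
```

View pics/top1.png

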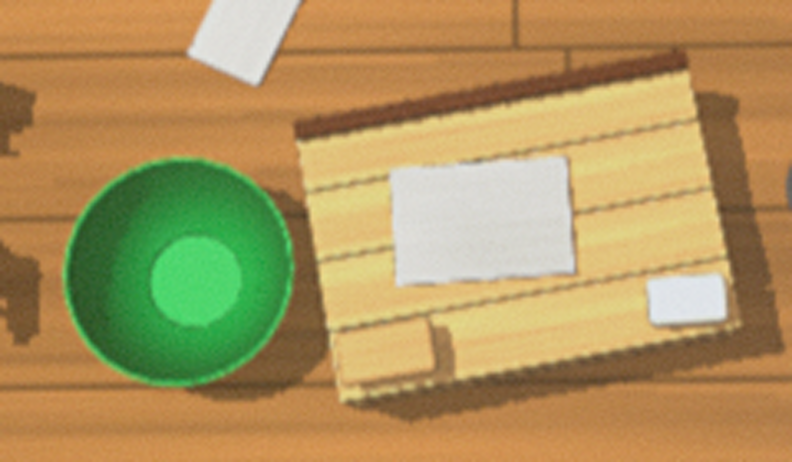

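View pics/scene1c.png

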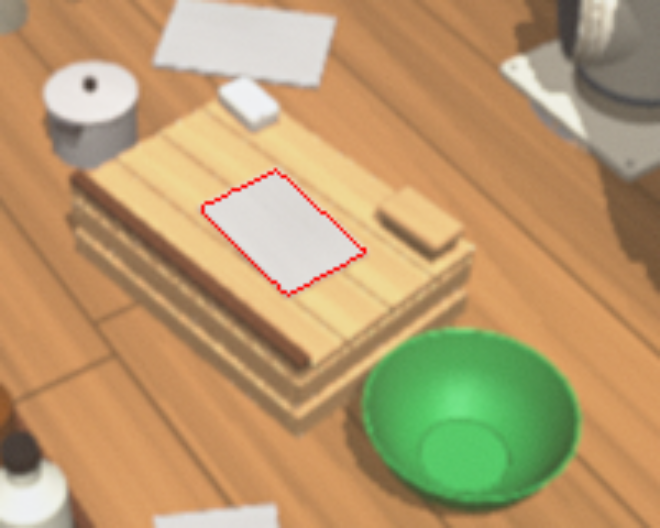

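```bash
python3 - <<'E'
from h import *
im=robot.snapshot("top"); hsv=cv2.cvtColor(im,cv2.COLOR_RGB2HSV)
for uv in[(300,218),(340,212),(300,235),(300,205),(262,260),(300,210),(380,250),(300,300)]: print(uv,hsv[uv[1],uv[0]],im[uv[1],uv[0]])
f=lambda P:cv2.fitLine(np.array(P,np.float32),cv2.DIST_HUBER,0,1,.01).ravel()
# column-wise gradient: batten lower edge & upper edge, subpixel from value half level
V=hsv[...,2].astype(float)
lo=[];up=[]
for u in range(256,364,2):
    v0=int(round(229-(u-250)*.133))-1
    col=V[:,u]; k=min(range(v0-6,v0+7),key=lambda v:col[v])
    half=165
    v=k
    while col[v]<half: v+=1
    lo.append(ray("top",(u,v-1+(half-col[v-1])/(col[v]-col[v-1])),.1)[:2]*1000)
    v=k
    half=140
    while col[v]<half: v-=1
    up.append(ray("top",(u,v+(col[v]-half)/(col[v]-col[v+1])),.114)[:2]*1000)
for L in(lo,up):
    l=f(L); print("line",l,np.degrees(np.arctan2(-l[0],l[1])), "x at y=50",l[2]+(50-l[3])*l[0]/l[1])
# board mask
m=((hsv[...,0]>17)&(hsv[...,0]<28)&(hsv[...,2]>190)&(hsv[...,1]<160)).astype(np.uint8)
cv2.imwrite("pics/m.png",m[190:330,160:400]*255)
for nm,uv,z in[("NL",(263,312.1),.1),("NR",(384.2,288.5),.1),("TL",(295/3.3+160,123/3.3+190),.114),("TR",(686/3.3+160,48/3.3+190),.114)]: print(nm,ray("top",uv,z)*1000)
for nm,uv,z in[("far R(scene)",(72/3.3+250,175/3.3+170),.114),("far L",(308/3.3+250,362/3.3+170),.114),("NL",(474/3.3+250,243/3.3+170),.1)]: print(nm,ray("scene",uv,z)*1000)
E
```

```text
(300, 218) [ 10 141 125] [125  80  56]
(340, 212) [ 14 150 119] [119  81  49]
(300, 235) [ 20 117 225] [225 191 122]
(300, 205) [ 16 154 151] [151 108  60]
(262, 260) [ 21 117 225] [225 193 122]
(300, 210) [ 15 153 183] [183 129  73]
(380, 250) [ 15 137 121] [121  89  56]
(300, 300) [ 19 119 228] [228 190 122]
line [ 1.7159866e-01 -9.8516697e-01  6.4183008e+02  5.2870342e+01] -170.11922 x at y=50 642.33
line [ 1.7463709e-01 -9.8463285e-01  6.5755872e+02  4.4105431e+01] -169.94246 x at y=50 656.51324
NL [391.34261763 170.43884826 100.        ]
NR [ 452.03565802 -162.59024362  100.        ]
TL [626.81285499 209.15301925 114.        ]
TR [ 687.25512278 -123.42774694  114.        ]
far R(scene) [ 685.30253068 -117.1342569   114.        ]
far L [623.05985754 216.18787639 114.        ]
NL [391.42797917 169.40552653 100.        ]
```

```bash
python3 - <<'E'
import cv2
m=cv2.imread("pics/m.png");cv2.imwrite("pics/m2.png",cv2.resize(m,None,fx=3.3,fy=3.3))
E
```

```text
(no output)
```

View pics/m2.png

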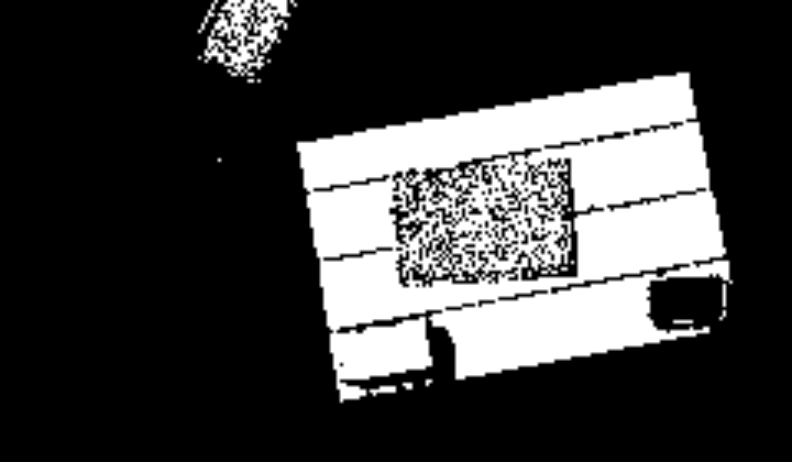

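```bash
python3 - <<'E'
from h import *
im=robot.snapshot("top"); hsv=cv2.cvtColor(im,cv2.COLOR_RGB2HSV)
m=((hsv[...,0]>17)&(hsv[...,0]<28)&(hsv[...,2]>190)&(hsv[...,1]<160)).astype(np.uint8)
m[:,:246]=0;m[:208]=0;m[315:]=0
ys,xs=np.nonzero(m)
# left edge: per row leftmost, right edge: per row rightmost (half-pixel boundary)
L=[];R=[]
for v in range(240,308):
    x=np.nonzero(m[v,245:300])[0]
    if len(x): L.append(ray("top",(245+x[0]-.5,v),.1)[:2]*1000)
for v in range(218,262):
    x=np.nonzero(m[v,350:400])[0]
    R.append(ray("top",(350+x[-1]+.5,v),.1)[:2]*1000)
for P in(L,R):
    l=cv2.fitLine(np.array(P,np.float32),cv2.DIST_HUBER,0,1,.01).ravel()
    print(l,np.degrees(np.arctan2(l[1],l[0])))
    a=np.radians(9.95); n=np.array([-np.sin(a),np.cos(a)]); print("y'",np.median(np.array(P)@n))
a=np.radians(9.95);e=np.array([np.cos(a),np.sin(a)])
print("inner face x'",np.array([642.3,50])@e, "outer",np.array([656.5,50])@e)
c,r=plate("top",im,roi=(255,215,350,300)); B=cv2.boxPoints(r)
n=np.array([-np.sin(a),np.cos(a)]); print(B@e,B@n)
# others: basin, brush, soap in crate frame
g=((hsv[...,0]>45)&(hsv[...,0]<80)&(hsv[...,1]>120)).astype(np.uint8)
cs,_=cv2.findContours(g,0,1);cc=max(cs,key=cv2.contourArea);(x,y),rr=cv2.minEnclosingCircle(cc);P=ray("top",(x,y),.075)[:2]*1000;print("basin",P,rr,P@e,P@n)
for nm,uv,z in[("soap TL",(648,280),.125),("soap TR",(724,275),.125),("brushTL",(333,332),.132),("brushTR",(432,318),.132)]:
    P=ray("top",(uv[0]/3.3+160,uv[1]/3.3+190),z)[:2]*1000; print(nm,P@e,P@n)
E
```

```text
[9.8522019e-01 1.7129254e-01 4.9824112e+02 1.8967781e+02] 9.862979
y' 100.73573922773494
[ 9.8499125e-01  1.7260444e-01  5.8918024e+02 -1.3832887e+02] 9.939281
y' -238.0906245422221
inner face x' 641.2785461038893 outer 655.2649626916073
[503.16340856 486.12687936 586.0724404  603.10897026] [  38.00080556 -110.08204535 -121.58051585   26.50233883]
basin [508.7328065 315.7043594] 35.475486755371094 555.6310602778015 223.0525404678725
soap TL 465.32103481570783 -168.65108710486558
soap TR 457.8202021286838 -230.73270800485074
brushTL 470.1416841264754 92.63667851950966
brushTR 466.4723552181061 11.11772346941567
```

Crate: yaw about 9.9°, with the basin at its +y end. In the crate frame the plate is centred near (8, 27) mm and tilted -6.5°. The plan is to spread the fingers slightly, touch down to find the tip height, push +x to the batten, push +y along it, then re-press.

```bash
cat >> h.py <<'E'
A=np.radians(9.92);EX=np.array([np.cos(A),np.sin(A)]);EY=np.array([-np.sin(A),np.cos(A)])
C=.5363*EX-.0687*EY
def W(x,y,z): return np.r_[C+x/1000*EX+y/1000*EY,z]
def loc(p): d=np.asarray(p)[:2]-C; return np.array([d@EX,d@EY])*1000
def ori(y): y=np.r_[y,0];z=np.array([0,0,-1.]);return np.c_[np.cross(y,z),y,z]
OX=ori(EY)   # pushes along crate x, jaws along crate y
OY=ori(-EX)  # jaws along crate x
OY2=ori(EX)
def F(): 
    o=robot.get_obs();f=o["contact_force"];return np.array([f[:2]@EX,f[:2]@EY,f[2]])
E
python3 - <<'E'
from h import *
robot.move_gripper(.4)
robot.move_ptp(W(-76,25,.25),OX)
robot.servo_line(W(-76,25,.140),velocity=.12)
f0=F();z=.138; print(f0)
while z>.114:
    robot.servo_line(W(-76,25,z),velocity=.02)
    f=F()
    print(round(z,4),(f-f0).round(1),robot.get_obs()["ee_pos"][2].round(4))
    if abs(f[2]-f0[2])>3: break
    z-=.0015
robot.servo_line(W(-76,25,z+.003),velocity=.02)
print(robot.get_obs()["time"],F(),loc(robot.get_obs()["ee_pos"]))
E
```

```text
[0.26262358 0.18673031 0.61367794]
0.138 [-0.1 -0.3 -0.9] 0.1383
0.1365 [-0.4 -0.9 -1. ] 0.1365
0.135 [ 0.3 -0.3 -0.3] 0.1349
0.1335 [-0.5 -1.  -1. ] 0.1334
0.132 [-0.7 -0.7 -0.7] 0.1319
0.1305 [-0.  -0.2 -1. ] 0.1304
0.129 [-0.1 -0.2  0.4] 0.1289
0.1275 [-1.2  0.  -0.5] 0.1274
0.126 [-1.  -0.4  0.3] 0.1259
0.1245 [-0.3 -1.  -1. ] 0.1244
0.123 [-0.2 -0.6 -1. ] 0.1229
0.1215 [ 0.2  0.7 -0.1] 0.1214
0.12 [ 0.2 -0.9 -0.8] 0.1199
0.1185 [-0.2 -0.  -0.9] 0.1184
0.117 [-4.9  1.  14.5] 0.1182
7.8833 [ 0.09341073 -0.07236133  0.20553195] [-75.92667339  24.98943546]
```

```bash
python3 - <<'E'
from h import *
robot.servo_line(W(-76,27,.1204),velocity=.02)
f0=F()
robot.servo_line(W(-14,27,.1204),velocity=.04); print((F()-f0).round(1))
x=-12
while x<8:
    robot.servo_line(W(x,27,.1204),velocity=.02); f=F()-f0
    print(x,f.round(1))
    if f[0]<-12: break
    x+=1
im=robot.snapshot("top"); o=robot.get_obs(); print(o["time"],loc(o["ee_pos"]),o["ee_pos"][2])
cv2.imwrite("pics/a.png",cv2.resize(im[190:330,160:400],None,fx=3.3,fy=3.3,interpolation=cv2.INTER_CUBIC)[:,:,::-1])
im=robot.snapshot("scene");cv2.imwrite("pics/b.png",cv2.resize(im[170:330,250:450],None,fx=3.3,fy=3.3,interpolation=cv2.INTER_CUBIC)[:,:,::-1])
E
```

```text
[-0.8  0.4 -0.3]
-12 [ 0.2  0.6 -0.3]
-11 [-0.5  0.4  0.5]
-10 [-1.5  1.1  0.7]
-9 [-1.1  0.5  0.3]
-8 [-1.8 -0.4  0.5]
-7 [ 0.  -0.5 -0.2]
-6 [-1.1  0.7  1.4]
-5 [-1.5  0.5  0.4]
-4 [-3.4  0.   2.5]
-3 [-6.6  1.4  3.2]
-2 [-11.3   0.2   6.1]
-1 [-15.5   0.2   8.3]
12.8833 [-3.71564817 27.21159628] 0.12011828428455636
```

View pics/b.png

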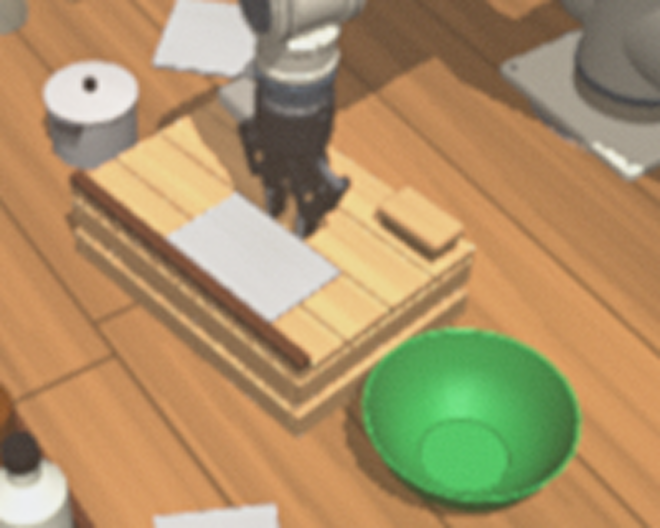

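View pics/a.png

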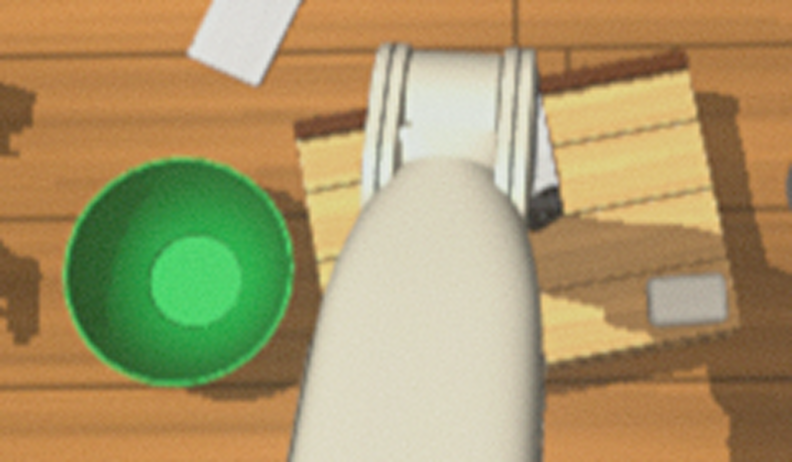

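The plate is flush along the batten in the scene view, with its near edge at the fingertips. Next I'll push from its -y end.

```bash
python3 - <<'E'
from h import *
q0=robot.get_obs()["q"]
robot.servo_line(W(-25,27,.1204),velocity=.1)
robot.servo_line(W(-25,27,.18),velocity=.12)
print(q0.round(2))
best=None
for nm,O in(("OY",OY),("OY2",OY2)):
    q=robot.solve_ik(W(52,-88,.18),O); print(nm,None if q is None else q.round(2))
    if q is not None and (best is None or abs(q-q0).max()<best[0]): best=(abs(q-q0).max(),O,nm)
O=best[1];print(best[2])
robot.move_ptp(W(52,-88,.18),O)
im=robot.snapshot("scene")
c,r=plate("scene",im,roi=(280,205,375,270))
print([loc(p/1000).round(1).tolist() for p in cv2.boxPoints(r)])
cv2.drawContours(im,[c[:,None]],-1,(255,0,0),1)
cv2.imwrite("pics/c.png",cv2.resize(im[170:330,250:450],None,fx=3.3,fy=3.3,interpolation=cv2.INTER_CUBIC)[:,:,::-1])
o=robot.get_obs();print(o["time"],loc(o["ee_pos"]),o["orientation"].round(2).tolist())
E
```

```text
[-0.06  0.31 -0.25  1.01 -0.   -0.23]
OY [-0.22  0.39  0.03  1.21  0.   -1.97]
OY2 [-0.22  0.39  0.03  1.21  0.    1.17]
OY2
[[7.0, 108.9], [7.6, -42.0], [102.8, -41.7], [102.3, 109.2]]
15.3 [ 51.77182773 -87.61580047] [[-0.17, 0.98, -0.0], [0.98, 0.17, 0.0], [0.0, -0.0, -1.0]]
```

View pics/c.png

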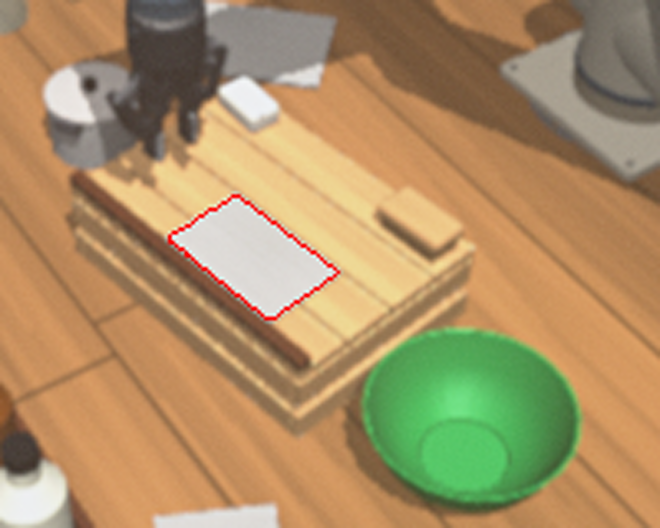

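```bash
python3 - <<'E'
from h import *
f=F()
robot.servo_line(W(52,-80,.1204),velocity=.1)
f0=F();print((f0-f).round(1))
robot.servo_line(W(52,-58,.1204),velocity=.08)
for y in(-20,20,54):
    robot.servo_line(W(52,y,.1204),velocity=.04); print(y,(F()-f0).round(1))
im=robot.snapshot("scene")
c,r=plate("scene",im,roi=(320,215,410,290))
print([loc(p/1000).round(1).tolist() for p in cv2.boxPoints(r)])
cv2.drawContours(im,[c[:,None]],-1,(255,0,0),1)
cv2.imwrite("pics/d.png",cv2.resize(im[170:330,250:450],None,fx=3.3,fy=3.3,interpolation=cv2.INTER_CUBIC)[:,:,::-1])
o=robot.get_obs();print(o["time"],loc(o["ee_pos"]))
E
```

```text
[0.4 0.  0.2]
-20 [-0.8  0.3 -0.1]
20 [-0.4  0.2  0.1]
54 [-0.6  0.3 -0.3]
[[5.8, 218.1], [6.8, 60.8], [109.9, 61.5], [108.9, 218.7]]
19.775 [52.02512416 54.05811643]
```

View pics/d.png

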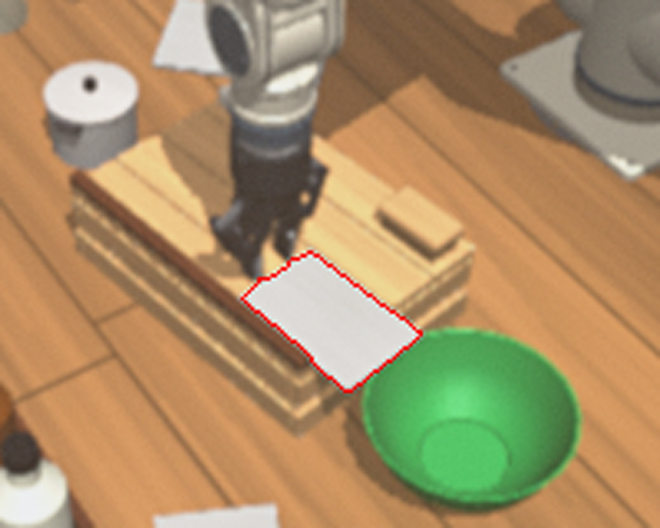

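The plate now sticks out about 45 mm and is still along the batten. I'll push 5 mm more, back off and check with a clear view.

```bash
python3 - <<'E'
from h import *
robot.servo_line(W(52,59,.1204),velocity=.03)
robot.hold(.2)
robot.servo_line(W(52,35,.1204),velocity=.1)
robot.servo_line(W(52,35,.18),velocity=.12)
robot.move_ptp(W(-70,-20,.2),OX)
for n,roi,b in(("scene",(320,215,410,290),(250,170,450,330)),("top",(215,210,300,280),(160,190,400,330))):
    im=robot.snapshot(n)
    c,r=plate(n,im,roi=roi)
    print(n,r[1],[loc(p/1000).round(1).tolist() for p in cv2.boxPoints(r)])
    cv2.imwrite(f"pics/e_{n}.png",cv2.resize(im[b[1]:b[3],b[0]:b[2]],None,fx=3.3,fy=3.3,interpolation=cv2.INTER_CUBIC)[:,:,::-1])
o=robot.get_obs();print(o["time"],loc(o["ee_pos"]))
E
```

```text
scene (102.96392822265625, 153.06036376953125) [[6.5, 223.5], [4.2, 70.5], [107.2, 68.9], [109.5, 222.0]]
top (101.50836944580078, 150.6337432861328) [[4.3, 219.8], [5.5, 69.2], [107.0, 70.0], [105.8, 220.7]]
22.9667 [-69.86139373 -19.91746573]
```

View pics/e_scene.png

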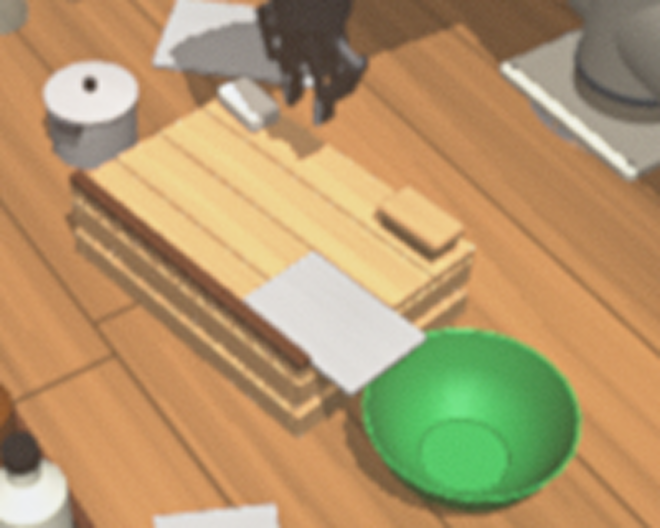

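View pics/e_top.png

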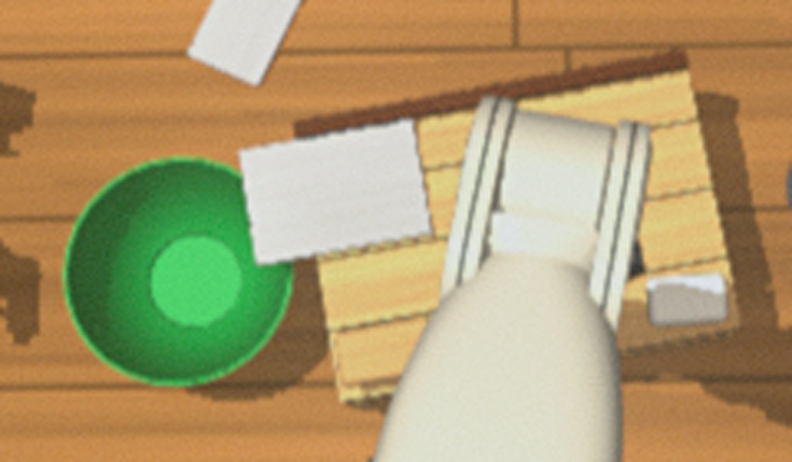

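Both views give about 50 mm of overhang. One gentle re-press from the near side will make sure the plate is flush.

```bash
python3 - <<'E'
from h import *
robot.move_ptp(W(-28,125,.2),OX)
robot.servo_line(W(-28,125,.1204),velocity=.1)
f0=F()
robot.servo_line(W(-12,125,.1204),velocity=.04)
x=-10
while x<4:
    robot.servo_line(W(x,125,.1204),velocity=.02); f=F()-f0
    print(x,f.round(1))
    if f[0]<-7: break
    x+=1
robot.servo_line(W(-28,125,.1204),velocity=.08)
robot.servo_line(W(-28,125,.2),velocity=.12)
robot.move_ptp(W(-110,-60,.25),OX)
for n,roi,b in(("scene",(320,215,410,290),(250,170,450,330)),("top",(215,210,300,280),(160,190,400,330))):
    im=robot.snapshot(n)
    c,r=plate(n,im,roi=roi)
    print(n,r[1],[loc(p/1000).round(1).tolist() for p in cv2.boxPoints(r)])
    cv2.imwrite(f"pics/f_{n}.png",cv2.resize(im[b[1]:b[3],b[0]:b[2]],None,fx=3.3,fy=3.3,interpolation=cv2.INTER_CUBIC)[:,:,::-1])
o=robot.get_obs();print(o["time"],loc(o["ee_pos"]),F())
E
```

```text
-10 [-1.7  0.5 -0.6]
-9 [-0.6  0.9  0.8]
-8 [-1.1  0.2  0.2]
-7 [-1.2  0.8 -0. ]
-6 [-1.5  0.8  0. ]
-5 [-0.5 -0.2 -0.9]
-4 [-2.   0.4  0.1]
-3 [-6.3 -0.   2.9]
-2 [-9.9 -0.9  4.7]
scene (102.96392822265625, 153.06036376953125) [[6.5, 223.5], [4.2, 70.5], [107.2, 68.9], [109.5, 222.0]]
top (101.73904418945312, 150.54281616210938) [[5.0, 220.7], [5.4, 70.1], [107.2, 70.4], [106.7, 221.0]]
29.6 [-109.61049645  -59.03030324] [0.32899141 0.50721093 0.66819507]
```

View pics/f_scene.png

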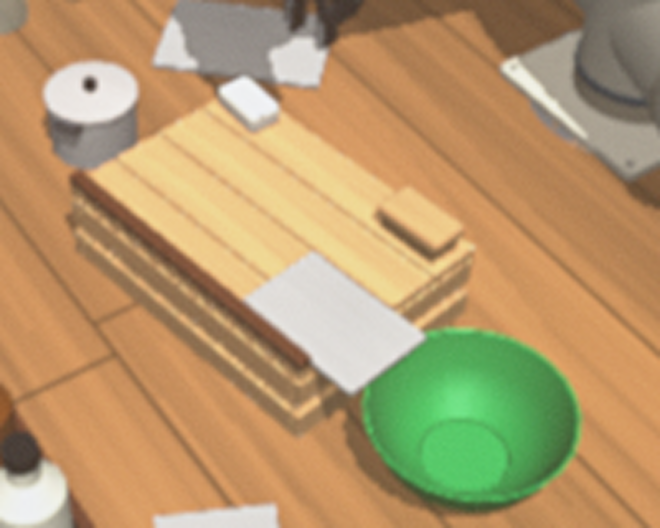

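View pics/f_top.png

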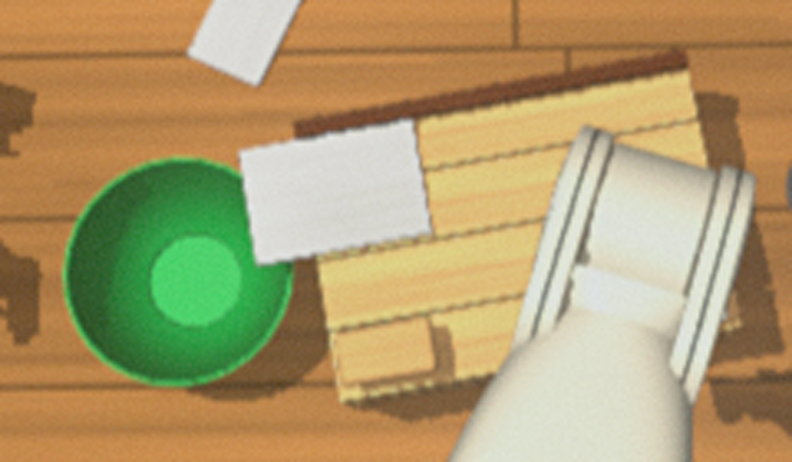

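Both views show the plate flush along the batten with about 50 mm past the crate end. The brush, soap, basin and canister haven't moved, and the arm is clear of everything.

```bash
python3 -c "
from workcell import robot
robot.close_job()"
```

```text
the job is handed in; nothing more can be done
```

I pushed the plate flush against the batten, then along it towards the green basin, and handed the job in. By the robot's clock it took about 30 s.

**Method:** I touched down on bare board to find the tip height, then pushed with slightly spread fingertips about 2 mm above the crate top. After the push along the batten I pressed the plate gently against it once more. The plate was only pushed, never pinched or lifted.

**Last checks, in the crate's frame:**

| | Top camera | Scene camera |
|---|---|---|
| Near long edge, x | 5.0 to 5.4 mm | 4.2 to 6.5 mm |
| Angle to the batten | about 0.2° | about 0.9° |
| Outer end, y (crate ends at 170 mm) | about 221 mm | about 223 mm |
| Overhang past the crate end | about 51 mm | about 53 mm |

- **Flush:** a long side lying on the batten should put the near edge at x = 5 mm. During the final press the push force rose to about 10 N, as expected with the plate against the batten.
- **Disagreement:** the two cameras differ by 2–3 mm and 0.7°. I trust the top view more, because in the scene view the outline also takes in the visible side face of the overhanging edge and reads 3 mm too long.
- **Other objects:** the basin, canister, brush and soap looked unmoved. I judged that by eye, and I did not check the bottle, jar or paddle after the start, though the arm never worked near them.
- **Forces:** the highest I saw on the tool was about 17 N. The arm was touching nothing at hand-in.

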